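# Roll the chromatography column into its V-rest

## Robot

A 6-joint arm with a two-finger parallel gripper is mounted at the origin on the work surface. World frame = base frame: x ahead of the robot, y to its left, z up, the work surface at z = 0. Lengths are in m, angles in rad, forces in N, time in s.
With the tool pointing down it reaches from about 0.35 to 0.875 m from the base axis. Payload 15.5 kg.
Tool frame: the origin (TCP) lies at the very end of the fingers, on their centre line; the grasp point (between the pads) lies pinch_z behind it (pinch_z is the distance from the TCP to the grasp point, in m); z points along the fingers, x is the direction in which the jaws open and shut, and the axes are right-handed (so a half turn about z gives the same grasp; the last joint's range is limited). The gripper opens to 85 mm and grips with 20 to 120 N. Pads are 22 mm wide; open, the fingers measure 114 mm over their backs; the gripper's body (76 mm by 85 mm) begins 54 mm behind the grasp point. The pads swing forward as they close: fully open they stand 13 mm farther back than shut.
Start: joints at [-1.351, 0.494, 1.345, -0, 1.302, -0.096], TCP at [0.194, -0.594, 0.231] pointing down, gripper open.
Joint ranges: [-2.91, 2.91], [-0.82, 2.16], [0.22, 2.67], [-1.22, 4.37], [0.12, 2.79], [-3.08, 3.08]. Speed limits (rad/s): [1.89, 1.89, 2.57, 3.01, 3.01, 3.01].

## Interface

Orientations are given as a unit quaternion [x, y, z, w].
In Python, from workcell import * gives the robot as it stands. The module is installed in compiled form; this text tells all that it offers.
- The arm moves only by the shell command python3 -m jog 'ROWS' [OPENING] [FORCE]. ROWS is JSON, a list of rows, each a list of 6 numbers: the shift along the tool's x, y, z in m, then the turn, a rotation vector about the tool's x, y, z in rad. A call has 1 to 20 rows; each row is the pose to reach, as a shift and turn from the pose measured when the call began, along the tool's axes at that moment; what a row does not reach only later rows make up. A row lasts 1/12 s, in which the tool goes at most 41.7 mm and 7.16 degrees, less where a joint would pass 70% of its speed; a pose out of reach is approached as far as the arm can. A call with a gripper value outside its range is refused whole. OPENING is the opening in per cent of the stroke, from 0 (shut) to 100 (fully open), set as the call begins (- or left out, the last holds). The fingers move at their own pace and stop on an object; FORCE is the grip in N (left out, the last holds). Time passes only in rows, so rows that repeat a pose let the fingers close. It gives the time, the measured TCP pose, the force and the opening at its end, in the units of the state.
- sense(): the state, without advancing time (a new reading comes with each control period).
- get_image(name): name is "side" or "top" or "wrist"; returns a dict with "img" (480x640x3 uint8, red, green, blue), "fov_y" (degrees; the focal length in pixels is half the picture's height over the tangent of half this angle, whatever the lens; pixels are square), "cx", "cy" (the principal point, pixels), "view" (4x4, takes a point from world to camera coordinates). Camera axes: x right, y down, z forward; pixel columns grow to the right and rows downward; lengths in m; the calibration is good to about 2 mm. A picture is of the moment at which its call begins. There is no depth.
- hand_in(): hands the job in, once; it reports no verdict.
Trained networks look in a picture, given as the dict that the camera call returned (one of the last four; its "shot" number tells which), for a name from the list of things; names that differ only in an ending like _2 or _b are one class to them, and where a whole thing is asked for, a point or a joint stands for the part that bears it (a point fixed in the world has none). Each returns a list of dicts, best first, with "conf" (0 to 1); they miss things now and then, are a little off and sometimes report something else, mostly with a low value. They report only what shows in the picture. A call takes as long as a camera call. They do not tell look-alikes from the thing itself.
- look_for(picture, query): "at" ([x, y, z] in m, in world coordinates, good to about 4 mm: the middle of the surface that is visible of it).
- trace(picture, query): "mask" (480x640 bool, what is visible of it).
- pinpoint(picture, query): "at" ([x, y, z] in m, in world coordinates, good to about 4 mm: a listed point, or the origin of a listed thing).
The state is a dict: "time": time; "q": joint angles; "qvel": joint speeds; "tau": joint torques, N m; "eef_pos": TCP position; "eef_rot": TCP orientation; "ft_force": force on the tool from outside, world axes, zero at the start; "moment": the same for the moment, N m; "grip_width": finger opening in m.
Only numpy, scipy, OpenCV 4.12 (cv2) and the standard library are available. Lean on these libraries where they do the work, as an engineer would, in place of code of your own. Each camera call takes 0.05 s, during which the arm holds its last target.

## Task

Using only gentle fingertip pushes, never gripping or lifting it, push the big steel column by its side so that it rolls across the bench, up the ramp and down into the V of the steel rest. Then push on its free end to slide it along the V until its other end is up against the end stop. Leave the column lying still there and do not disturb the other things on the bench.

Things in the scene. Friction and masses are not known exactly. Their poses are not given: they have to be found in the camera images.
- column: The chromatography column: a polished, slippery steel cylinder, 40 mm in diameter, 160 mm long, flat ends, a flush lighter band at each end, 0.3 to 0.65 kg. Lies on the bench on the robot's side of the V-rest, 130 to 170 mm from the V, up to 0.3 rad out of line with it. Origin at its centre, 20 mm above the bench at the start. x axis: its long axis; its roll about it is arbitrary. It rolls easily.
- rest: V-rest of bent steel sheet, fixed to the bench, 150 mm long along its y axis (y -75 to +75 mm), with an end stop at its +y end. The V runs along y. Origin on the bench at the bottom of the V, at mid length; z up, x points away from the robot across the V, yaw within 0.3 rad of 0. At the start the column's centre is at y -50 to -25 mm of this frame: if rolled straight in it lies short of the stop.
- rest_lip (a point): Middle of the V-rest's lip, 12 mm above the bench, at x = -21 mm of the rest. The ramp climbs to it from the bench at x = -75 mm; beyond it the near face of the V falls to the bench at x = 0, then the far face rises at 50 degrees to 24 mm high at x = +20 mm and a flat top runs to x = +35 mm. Axes as the rest's. The column's centre is 32 mm high as it passes over the lip.
- rest_seat (a point): Where the column's centre is when it lies in the V with its end touching the stop: x = -4.5, y = -5, z = 25.7 mm in the rest's frame (axes as the rest's). The column then lies along y and its free end reaches 10 mm past the -y end of the sheet, over bare bench.
- rest_stop (a point): Centre of the end stop's face that the column's end comes up against, at y = +75 mm, z = 25 mm of the rest. The stop is a dark steel block, 56 mm wide across the V, 10 mm thick, 50 mm high, the only part of the rest higher than 24 mm. Axes as the rest's.
- guard: Small steel guard cartridge standing upright, 28 mm in diameter, 70 mm tall, near the +y side of the column's way. Origin at the centre of its underside. Leave alone.
- reagent: Amber reagent bottle, 60 mm in diameter, 115 mm tall, standing beyond the rest's end stop. Origin at the centre of its underside. Leave alone.
- jar: White jar with a blue lid, 56 mm in diameter, 60 mm tall, standing beyond the rest (+x side of it). Origin at the centre of its underside. Leave alone.
- spanner: Steel spanner, 140 mm long, lying flat on the bench beyond the rest. Its x axis runs along it. Leave alone.
- vialtray: Low open grey plastic tray, 90 x 70 mm, 25 mm high, on the bench off the rest's -y end, at least 80 mm past the free end of a column rolled straight in. Origin at the centre of its underside. Leave alone.
Mind the look-alikes: they are no part of the job. What is shaped like the rest but purple is not meant.

How it is judged:
At the end, for the whole second after the job is handed in: The column lies in the V (axis within 4 mm across, 3 mm in height and 0.06 rad of the seated line), its end within 4 mm of the end stop, at rest (under 10 mm/s and 0.15 rad/s) (x of column in the frame of rest between -0.0085 and -0.0005 m and z of column in the frame of rest between 0.0225 and 0.0285 m and y of column in the frame of rest between -0.009 and -0.002 m and angle between the x axis of column and the y axis of rest, either way round below 0.06 rad and linear speed of column below 0.01 m/s and angular speed of column below 0.15 rad/s); the robot touches nothing.
It fails at once if the column is lifted off the bench or carried (centre more than 10 mm higher than when lying on the bench, before it is on the ramp) (x of column in the frame of rest below -0.08 m and height (world z) of column above 0.03 m).
It fails at once if the column is lifted over the ramp or the rest (centre above 45 mm) (height (world z) of column above 0.045 m).
It fails at once if the column is gripped or pushed hard (fingers press on it with more than 40 N) (contact force between the fingers and column above 40 N).
It fails at once if another thing on the bench is disturbed (moved by more than 15 mm; the spanner 20 mm) (distance of any of guard, reagent, jar, vialtray from where it was at the start of the episode above 0.015 m or distance of spanner from where it was at the start of the episode above 0.02 m).
It fails at once if the guard cartridge, bottle or jar is tipped (over 0.3 rad) (angle between any of guard, reagent, jar's own z axis and vertical above 0.3 rad).
It also fails if it takes over 50 s, if anything falls off the work surface, if the arm or the gripper's body presses on something with over 40 N, if the wrist force passes 120 N, or if a joint passes its speed limit or range.

## Working session

There is one attempt and no reset: what is moved stays moved. The work goes in short steps, Python scripts to look and compute and a shell command to move; the robot and the scene stay as the last step left them, time stands still between calls to the robot, and variables do not carry over. Pictures are saved under pics/ and viewed, and the job is handed in when it is done.

```bash
mkdir -p pics && cat > h.py <<'E'
from workcell import *
import numpy as np, cv2
def K(p):
    f=240/np.tan(np.radians(p["fov_y"])/2); return f
def proj(p,X):
    V=np.array(p["view"]); c=V[:3,:3]@np.array(X)+V[:3,3]; f=K(p)
    return np.array([p["cx"]+f*c[0]/c[2],p["cy"]+f*c[1]/c[2]])
def ray(p,uv,z):
    V=np.array(p["view"]); R=V[:3,:3]; o=-R.T@V[:3,3]; f=K(p)
    d=R.T@np.array([(uv[0]-p["cx"])/f,(uv[1]-p["cy"])/f,1]); return o+d*(z-o[2])/d[2]
def save(p,n): cv2.imwrite("pics/"+n,p["img"][:,:,::-1])
E
python3 - <<'E'
from h import *
np.set_printoptions(precision=4,suppress=True)
for n in ("top","side"):
    p=get_image(n); save(p,n+"0.png")
    for q in "column rest guard reagent jar spanner vialtray rest_lip rest_seat rest_stop".split():
        print(n,q,[(np.round(d["at"],4).tolist(),round(d["conf"],2)) for d in pinpoint(p,q)][:3])
s=sense();print(s["time"],s["eef_pos"],s["eef_rot"],s["grip_width"])
E
```

```text
top column [([0.5051, -0.0957, 0.0217], 0.77)]
top rest [([0.3555, 0.1031, 0.0019], 0.87), ([0.636, -0.0176, 0.0001], 0.64)]
top guard [([0.5319, 0.0946, -0.0027], 0.5)]
top reagent [([0.5952, 0.1405, -0.0031], 0.88)]
top jar [([0.7244, 0.0259, -0.0009], 0.78), ([0.5939, 0.1396, -0.0021], 0.25)]
top spanner [([0.6206, 0.0511, 0.0251], 0.2)]
top vialtray [([0.6865, -0.2969, -0.006], 0.96)]
top rest_lip [([0.3345, 0.0938, 0.0146], 0.95), ([0.6197, -0.0257, 0.0097], 0.66), ([0.5046, -0.0966, 0.0196], 0.45)]
top rest_seat [([0.3522, 0.0969, 0.0341], 0.9), ([0.6301, -0.0176, 0.0235], 0.86)]
top rest_stop [([0.3301, 0.1763, 0.0277], 0.94), ([0.6226, 0.049, 0.0269], 0.81)]
side column [([0.5055, -0.099, 0.0218], 0.87)]
side rest [([0.3516, 0.1009, 0.0038], 0.73), ([0.6327, -0.018, -0.0013], 0.58)]
side guard [([0.5383, 0.094, 0.0019], 0.73)]
side reagent [([0.5921, 0.1347, 0.0047], 0.82)]
side jar [([0.7274, 0.0263, -0.0039], 0.75), ([0.6172, -0.0303, 0.0135], 0.49)]
side spanner [([0.7408, -0.1151, 0.0015], 0.88)]
side vialtray [([0.688, -0.2987, -0.0039], 0.91), ([0.5056, -0.0961, 0.0198], 0.42)]
side rest_lip [([0.6152, -0.0287, 0.0115], 0.92), ([0.336, 0.095, 0.0135], 0.58)]
side rest_seat [([0.6354, -0.0287, 0.0243], 0.95), ([0.3498, 0.0946, 0.0275], 0.75)]
side rest_stop [([0.619, 0.0542, 0.0309], 0.84), ([0.3279, 0.1712, 0.0293], 0.57)]
1.1 [ 0.1935 -0.5943  0.2313] [ 0.8092 -0.5875 -0.     -0.    ] 0.08576429210020717
```

View pics/top0.png

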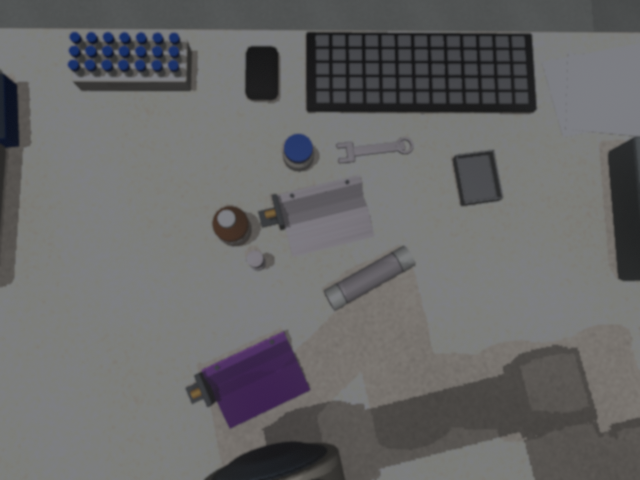

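View pics/side0.png

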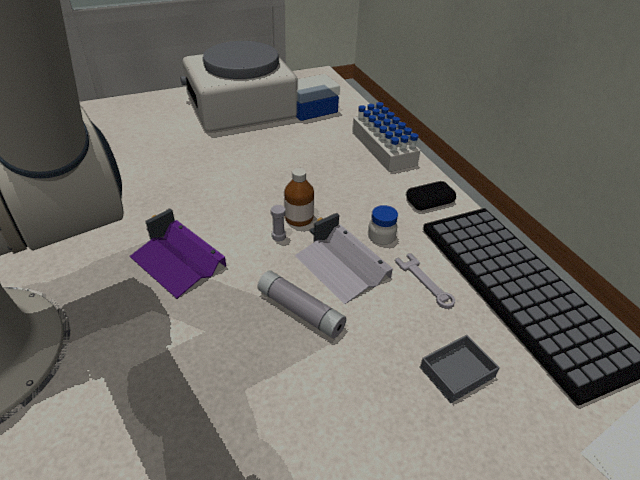

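The wanted rest is the grey one (top 328,215; side 345,255). The look-alike is the purple one (top 250,380; side 180,258). There is only one column (top 370,278), and the guard is the small steel cylinder (top 255,258). Next I'll measure the column and rest in a close crop.

```bash
python3 - <<'E'
from h import *
np.set_printoptions(precision=4,suppress=True)
p=get_image("top"); 
c=p["img"][160:330,190:430,::-1]; cv2.imwrite("pics/crop1.png",cv2.resize(c,None,fx=3.3,fy=3.3,interpolation=cv2.INTER_CUBIC))
V=np.array(p["view"]);print("cam",-V[:3,:3].T@V[:3,3],K(p))
for n in("top","side"):
  p=get_image(n)
  for q in("column","rest"):
    for r in trace(p,q)[:2]:
        m=r["mask"].astype(np.uint8); cs=max(cv2.findContours(m,0,2)[0],key=cv2.contourArea)
        b=cv2.boxPoints(cv2.minAreaRect(cs)); print(n,q,r["conf"],m.sum(),b.tolist())
        h=0.02 if q=="column" else 0.01
        print([ray(p,u,h)[:2].round(4).tolist() for u in b])
p=get_image("wrist"); save(p,"w0.png")
E
```

```text
cam [0.4333 0.0186 0.9681] 551.8000713780605
top column 0.97 2248 [[321.8584899902344, 290.9236145019531], [405.1891174316406, 243.5395050048828], [417.2036437988281, 264.6684875488281], [333.8730163574219, 312.0526123046875]]
[[0.4832, -0.0168], [0.5651, -0.1626], [0.5281, -0.1825], [0.4472, -0.037]]
top rest 0.65 6461 [[180.03524780273438, 379.697021484375], [282.1172180175781, 329.69769287109375], [311.6476135253906, 389.9888916015625], [209.56564331054688, 439.98822021484375]]
[[0.3355, 0.2228], [0.4178, 0.0514], [0.3169, 0.0012], [0.2374, 0.1712]]
top rest 0.64 5784 [[255.07293701171875, 199.50640869140625], [359.3519287109375, 174.6781005859375], [374.25537109375, 237.27252197265625], [269.97637939453125, 262.100830078125]]
[[0.6455, 0.1], [0.691, -0.0856], [0.5777, -0.1101], [0.5342, 0.073]]
side column 0.74 2257 [[253.66888427734375, 287.2938537597656], [267.36962890625, 266.1872863769531], [349.01861572265625, 319.1875305175781], [335.31787109375, 340.2940979003906]]
[[0.4427, -0.0336], [0.4808, 0.0071], [0.5659, -0.156], [0.528, -0.1864]]
side rest 0.61 4612 [[286.5000305175781, 248.50003051757812], [330.0000305175781, 205.00003051757812], [396.0000305175781, 271.0000305175781], [352.5000305175781, 314.5000305175781]]
[[0.5324, 0.0496], [0.6645, 0.1451], [0.6979, -0.0781], [0.5797, -0.1419]]
side rest 0.6 4326 [[120.42434692382812, 248.6757354736328], [162.39260864257812, 201.62042236328125], [228.24899291992188, 260.35723876953125], [186.28073120117188, 307.41253662109375]]
[[0.2403, 0.1599], [0.3377, 0.2801], [0.4211, 0.0572], [0.3267, -0.0282]]
```

View pics/crop1.png

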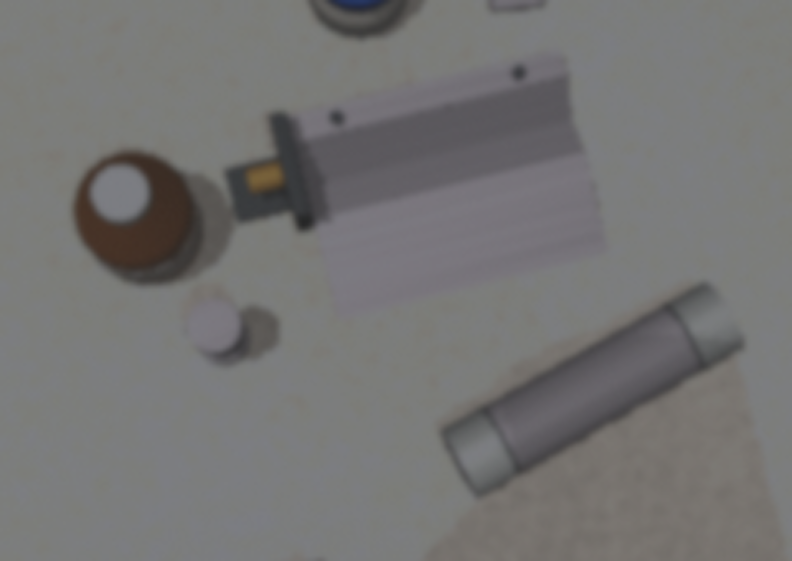

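```bash
python3 - <<'E'
from h import *
np.set_printoptions(precision=4,suppress=True)
p=get_image("top")
def px(x,y): return (190+x/3.3,160+y/3.3)
a=ray(p,px(347,313),0);b=ray(p,px(606,248),0);c=ray(p,px(565,53),.024);d=ray(p,px(585,153),.012)
l=ray(p,px(318,220),.012)
for n,z in zip("abcdl",(a,b,c,d,l)): print(n,z)
v=a-b; print("len",np.linalg.norm(v[:2]),"yaw",np.arctan2(-v[0],v[1]))
v=l-d; print("lip yaw",np.arctan2(-v[0],v[1]))
v=c-b; print("w",np.linalg.norm(v[:2]),"yaw",np.arctan2(v[1],v[0]))
# candidate pose overlay
import itertools
def fit():
    from scipy.optimize import least_squares
    obs=[((-.075,.075,0),px(347,313)),((-.075,-.075,0),px(606,248)),((.035,-.075,.024),px(565,53)),((-.021,-.075,.012),px(585,153))]
    def T(t,X): 
        cs,s=np.cos(t[2]),np.sin(t[2]); return np.array([t[0]+cs*X[0]-s*X[1],t[1]+s*X[0]+cs*X[1],X[2]])
    r=least_squares(lambda t:np.concatenate([proj(p,T(t,X))-np.array(u) for X,u in obs]),[.635,-.018,.2])
    print(r.x,r.fun); return r.x
t=fit()
cs,s=np.cos(t[2]),np.sin(t[2])
def T(X): return np.array([t[0]+cs*X[0]-s*X[1],t[1]+s*X[0]+cs*X[1],X[2]])
im=get_image("side"); I=im["img"].copy()
for X in [(-.075,.075,0),(-.075,-.075,0),(.035,-.075,.024),(-.021,-.075,.012),(0,-.075,0),(-.028,.075,.05),(.028,.075,.05)]:
    u=proj(im,T(X)); cv2.circle(I,tuple(int(round(k)) for k in u),2,(255,0,0),-1)
P=p["img"].copy()
cv2.imwrite("pics/s1.png",cv2.resize(I[180:350,240:440,::-1],None,fx=3.5,fy=3.5,interpolation=cv2.INTER_CUBIC))
# column in rest frame
C=np.array([.5055,-.0985]);d=C-t[:2]; print("col in rest",cs*d[0]+s*d[1],-s*d[0]+cs*d[1])
E
```

```text
a [0.548  0.0293 0.    ]
b [ 0.583  -0.1104  0.    ]
c [ 0.6847 -0.0873  0.024 ]
d [ 0.6328 -0.0985  0.012 ]
l [0.5964 0.0446 0.012 ]
len 0.1439883656800026 yaw 0.24593979972163357
lip yaw 0.24910220994864593
w 0.10426771155288823 yaw 0.2232484082088179
[ 0.6365 -0.0224  0.2358] [-2.1441  1.101   1.3738  1.091  -0.1417 -1.8269  0.9425 -0.4385]
col in rest -0.14513771096706188 -0.04342675232832598
```

View pics/s1.png

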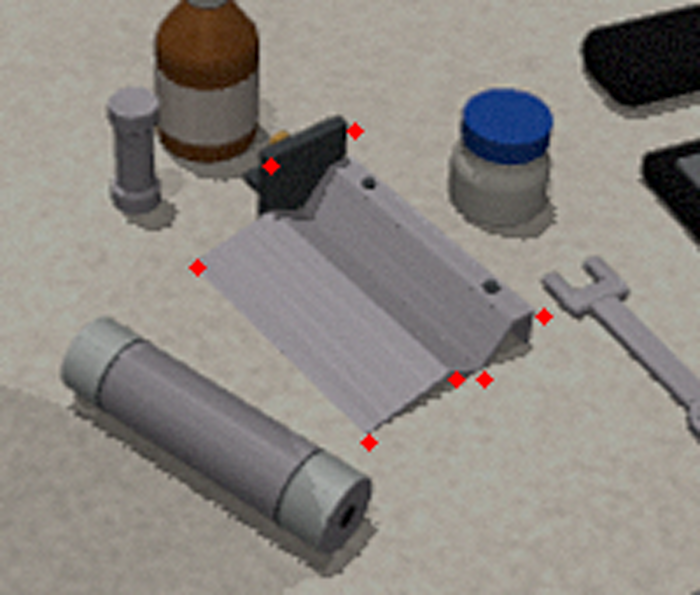

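View pics/w0.png

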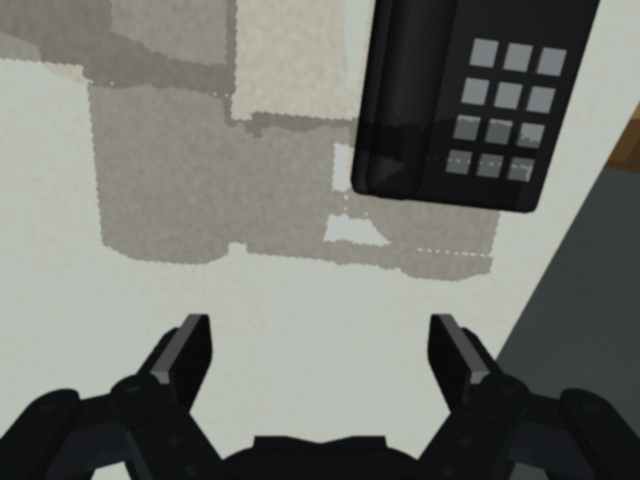

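```bash
python3 -m jog '[[-0.362,-0.391,0.11,0,0,-0.195],[-0.362,-0.391,0.11,0,0,-0.195],[-0.362,-0.391,0.11,0,0,-0.195],[-0.362,-0.391,0.11,0,0,-0.195],[-0.362,-0.391,0.11,0,0,-0.195],[-0.362,-0.391,0.11,0,0,-0.195],[-0.362,-0.391,0.11,0,0,-0.195],[-0.362,-0.391,0.11,0,0,-0.195],[-0.362,-0.391,0.11,0,0,-0.195],[-0.362,-0.391,0.11,0,0,-0.195],[-0.362,-0.391,0.11,0,0,-0.195],[-0.362,-0.391,0.11,0,0,-0.195],[-0.362,-0.391,0.11,0,0,-0.195],[-0.362,-0.391,0.11,0,0,-0.195],[-0.362,-0.391,0.11,0,0,-0.195],[-0.362,-0.391,0.11,0,0,-0.195],[-0.362,-0.391,0.11,0,0,-0.195],[-0.362,-0.391,0.11,0,0,-0.195]]' 100
python3 - <<'E'
from h import *
import workcell
print([k for k in dir(workcell) if not k.startswith('_')][:60], getattr(workcell,'pinch_z',None))
s=sense();print(s["time"],s["eef_pos"],s["eef_rot"],s["ft_force"])
for n in("side","wrist"):
  p=get_image(n);I=p["img"].copy()
  u=proj(p,s["eef_pos"]); print(n,u)
  cv2.circle(I,tuple(int(round(k)) for k in u),2,(255,0,0),-1)
  cv2.imwrite(f"pics/{n}2.png",I[:,:,::-1])
E
```

```text
time: 3.1
eef_pos: [0.4529, -0.1302, 0.1216]
eef_rot: [0.862, -0.507, 0.0, 0.0]
ft_force: [-0.1, -0.7, -0.6]
grip_width: 0.0855
['MotionError', 'get_image', 'hand_in', 'look_for', 'pinch_z', 'pinpoint', 'sense', 'trace'] 0.0187
3.1 [ 0.45293486 -0.13019568  0.12156855] [ 8.62095781e-01 -5.06745299e-01  2.56093206e-04  1.56127907e-05] [-0.12562587 -0.66623746 -0.63152611]
side [275.94235781 283.0356148 ]
wrist [320.86282567 316.67977591]
```

View pics/side2.png

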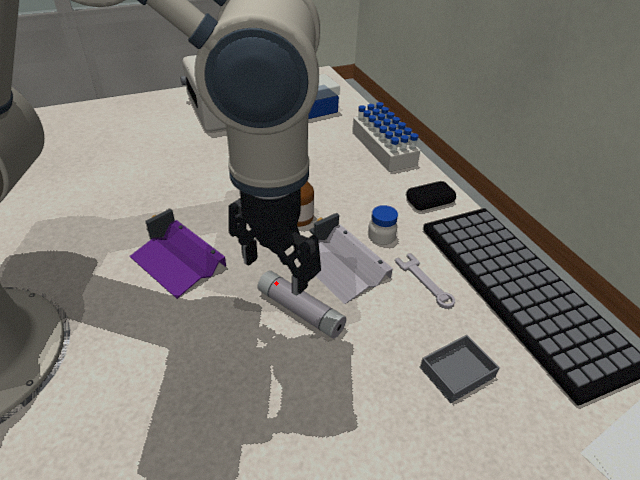

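View pics/wrist2.png

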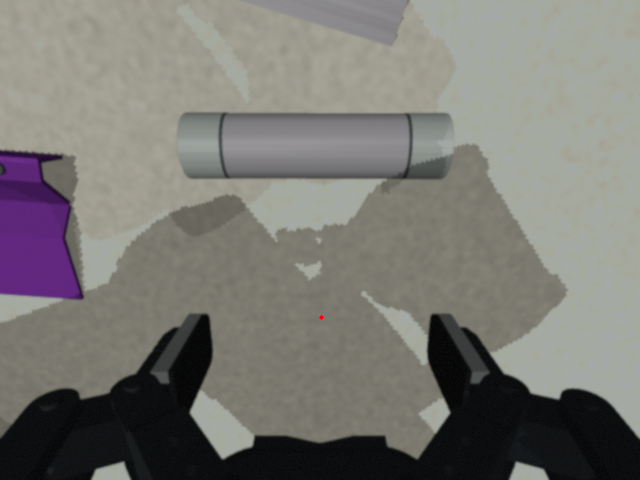

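The wrist view shows the column level in the picture (178–453, row 146), so the jaws are parallel to it. I'll lower behind it.

```bash
python3 -m jog '[[0.002,0,0.03,0,0,0],[0.002,0,0.06,0,0,0],[0.002,0,0.09,0,0,0],[0.002,0,0.105,0,0,0],[0.002,0,0.11,0,0,0],[0.002,0,0.11,0,0,0],[0.002,0,0.11,0,0,0]]' 100
python3 - <<'E'
from h import *
s=sense();print(s["time"],s["eef_pos"],s["eef_rot"],s["ft_force"])
for n in("side","wrist"):
  p=get_image(n);I=p["img"].copy()
  P=np.array(s["eef_pos"])
  q=s["eef_rot"];n2=2*np.outer(q[:3],q[:3])-np.eye(3)
  for k in(-.043,0,.043):
   for dz,c in((0,(255,0,0)),(.013,(0,255,0))):
    u=proj(p,P+n2[:,0]*k+[0,0,dz]); cv2.circle(I,tuple(int(round(j)) for j in u),1,c,-1)
  if n=="side": I=cv2.resize(I[200:350,200:400],None,fx=4,fy=4,interpolation=cv2.INTER_CUBIC)
  cv2.imwrite(f"pics/{n}3.png",I[:,:,::-1])
E
```

```text
time: 3.78
eef_pos: [0.4541, -0.1323, 0.0121]
eef_rot: [0.862, -0.507, 0.0, -0.0]
ft_force: [-1.0, 0.7, 0.6]
grip_width: 0.0855
3.7833 [ 0.4541466  -0.13225365  0.01212502] [ 8.61922939e-01 -5.07039129e-01  4.10541503e-04 -3.48103405e-05] [-1.01135551  0.69692207  0.55499556]
```

View pics/side3.png

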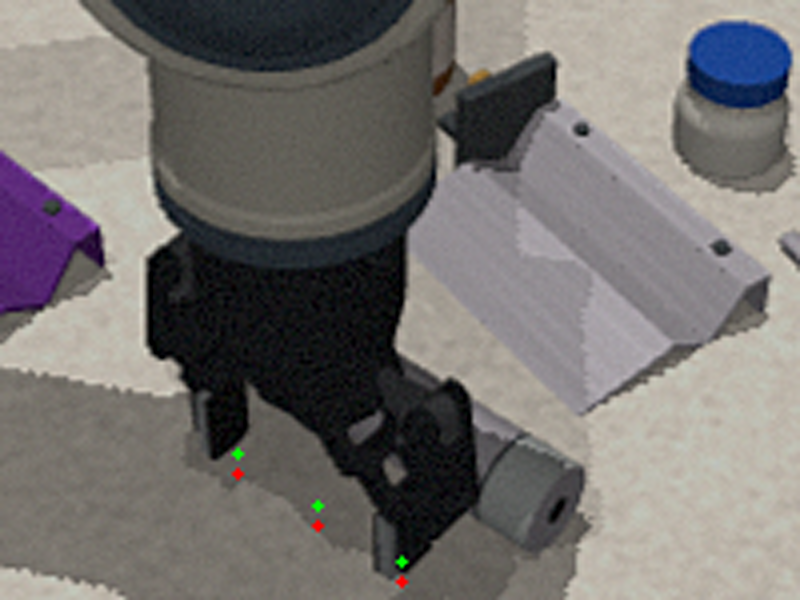

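View pics/wrist3.png

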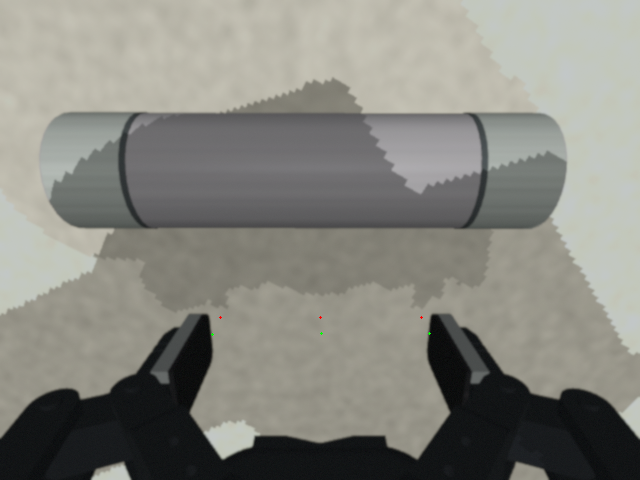

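The tips stand 13 mm above the TCP when open (they match the green marks). With TCP z at 0.002 they run at about 15 mm, which clears the ramp. Now I'll approach slowly to contact.

```bash
python3 -m jog '[[-0.002,-0.006,0.006,0,0,0],[-0.003,-0.012,0.010,0,0,0],[-0.003,-0.017,0.010,0,0,0],[-0.003,-0.021,0.010,0,0,0],[-0.003,-0.024,0.010,0,0,0],[-0.003,-0.026,0.010,0,0,0],[-0.003,-0.028,0.010,0,0,0],[-0.003,-0.030,0.010,0,0,0],[-0.003,-0.032,0.010,0,0,0],[-0.003,-0.034,0.010,0,0,0]]'
python3 - <<'E'
from h import *
s=sense();print(s["time"],s["eef_pos"],s["eef_rot"],s["ft_force"])
p=get_image("wrist");save(p,"w4.png")
for r in trace(p,"column")[:1]:
    m=r["mask"].astype(np.uint8); cs=max(cv2.findContours(m,0,2)[0],key=cv2.contourArea); print(cv2.boxPoints(cv2.minAreaRect(cs)).round(0).tolist())
E
```

```text
time: 4.72
eef_pos: [0.483, -0.1131, 0.0027]
eef_rot: [0.862, -0.507, 0.001, -0.0]
ft_force: [-0.2, -0.4, 0.8]
grip_width: 0.0852
4.7167 [ 0.48295349 -0.11307487  0.0027005 ] [ 8.61996274e-01 -5.06913404e-01  1.10111893e-03 -1.08290012e-04] [-0.16173009 -0.36210732  0.81079089]
[[51.0, 206.0], [575.0, 206.0], [575.0, 322.0], [51.0, 322.0]]
```

View pics/w4.png

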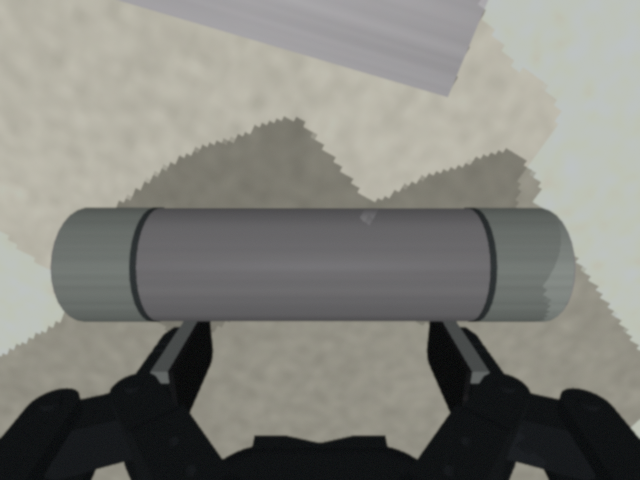

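Contact looks right: the column's lower edge is at row 321, at the pad tips. The ramp edge runs (120,0) to (450,95), so about 0.275 rad still has to be turned. I'll push while turning.

```bash
python3 -m jog '[[0,-0.002,0,0,0,0.01],[0,-0.004,0,0,0,0.03],[0,-0.007,0,0,0,0.05],[0,-0.010,0,0,0,0.075],[0.001,-0.013,0,0,0,0.10],[0.001,-0.016,0,0,0,0.125],[0.002,-0.019,0,0,0,0.15],[0.002,-0.022,0,0,0,0.175],[0.003,-0.025,0,0,0,0.20],[0.004,-0.028,0,0,0,0.225],[0.004,-0.030,0,0,0,0.245],[0.005,-0.032,0,0,0,0.26],[0.005,-0.034,0,0,0,0.27],[0.006,-0.036,0,0,0,0.275]]'
cat > look.py <<'E'
from h import *
import sys
np.set_printoptions(precision=4,suppress=True)
T0=np.array([.635,-.021]);Y=.24
R=np.array([[np.cos(Y),-np.sin(Y)],[np.sin(Y),np.cos(Y)]])
s=sense();print(round(s["time"],2),np.array(s["eef_pos"]),"ft",np.array(s["ft_force"]))
q=s["eef_rot"];n2=2*np.outer(q[:3],q[:3])-np.eye(3);print("tool x ang",np.arctan2(n2[1,0],n2[0,0]),"want",Y-np.pi/2)
print("tcp in rest",R.T@(np.array(s["eef_pos"])[:2]-T0))
for n in sys.argv[2:]:
  p=get_image(n);save(p,n+sys.argv[1]+".png")
  for r in trace(p,"column")[:1]:
    m=r["mask"].astype(np.uint8); cs=max(cv2.findContours(m,0,2)[0],key=cv2.contourArea); b=cv2.boxPoints(cv2.minAreaRect(cs)); print(n,b.round(0).tolist())
  for r in pinpoint(p,"column")[:1]: print("col",np.array(r["at"]),"rest fr",R.T@(np.array(r["at"])[:2]-T0),r["conf"])
E
python3 look.py 5 wrist side
```

```text
time: 5.98
eef_pos: [0.5175, -0.1006, 0.0028]
eef_rot: [0.784, -0.621, 0.001, -0.0]
ft_force: [0.5, 0.2, 0.5]
grip_width: 0.0855
5.98 [ 0.5175 -0.1006  0.0028] ft [0.5446 0.2131 0.4746]
tool x ang -1.3388541736700494 want -1.3307963267948966
tcp in rest [-0.133  -0.0494]
wrist [[-7.0, 244.0], [505.0, 113.0], [535.0, 231.0], [23.0, 363.0]]
col [ 0.5507 -0.0724  0.0195] rest fr [-0.0941 -0.0299] 0.86
side [[331.0, 307.0], [342.0, 284.0], [367.0, 297.0], [356.0, 319.0]]
col [ 0.5535 -0.0707  0.0206] rest fr [-0.091  -0.0289] 0.88
```

View pics/wrist5.png

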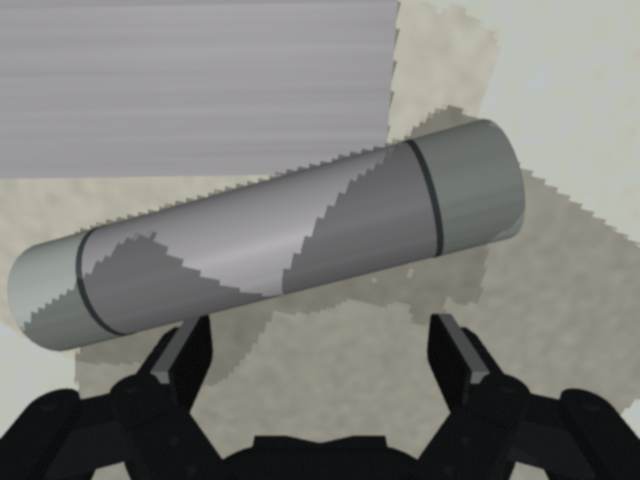

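View pics/side5.png

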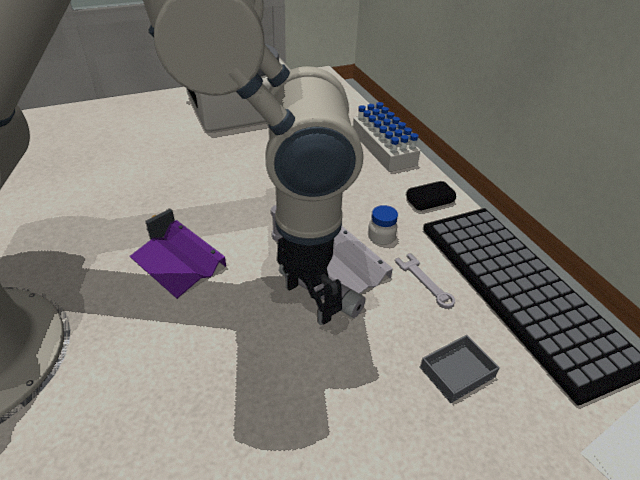

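The column rolled freely ahead without turning. It lies tilted from (15,295) to (520,180), about 0.25 rad off, near the ramp edge, and is centred about 20 mm to the left of the tool. I'll back off slightly, recentre on it and then push its lagging end.

```bash
python3 -m jog '[[0,0.005,0,0,0,0],[-0.003,0.01,0,0,0,0],[-0.010,0.01,0,0,0,0],[-0.017,0.01,0,0,0,0],[-0.022,0.01,0,0,0,0],[-0.023,0.01,0,0,0,0]]'
python3 look.py 6 wrist
```

```text
time: 6.78
eef_pos: [0.5019, -0.0796, 0.0027]
eef_rot: [0.785, -0.62, 0.001, -0.0]
ft_force: [0.2, -0.6, -1.1]
grip_width: 0.0856
6.78 [ 0.5019 -0.0796  0.0027] ft [ 0.1862 -0.6236 -1.1078]
tool x ang -1.337014923657817 want -1.3307963267948966
tcp in rest [-0.1432 -0.0253]
wrist [[59.0, 213.0], [599.0, 62.0], [634.0, 186.0], [94.0, 337.0]]
col [ 0.5524 -0.0733  0.0205] rest fr [-0.0927 -0.0312] 0.8
```

View pics/wrist6.png

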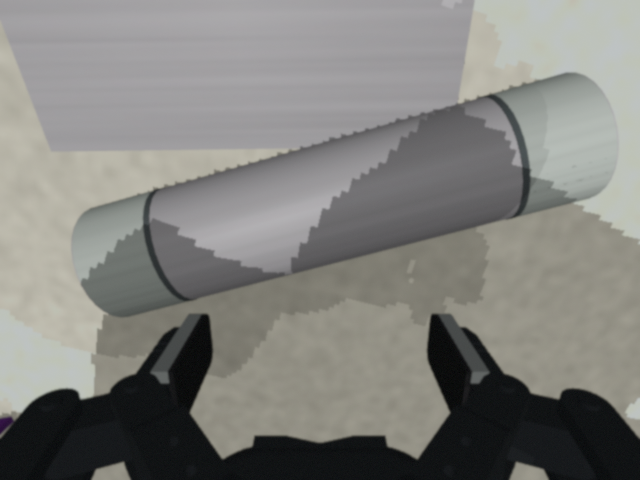

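```bash
python3 -m jog '[[0,-0.002,0,0,0,0.005],[0,-0.004,0,0,0,0.005],[0,-0.006,0,0,0,0.005],[0,-0.0075,0,0,0,0.005],[0,-0.009,0,0,0,0.005],[0,-0.0105,0,0,0,0.005],[0,-0.012,0,0,0,0.005],[0,-0.0135,0,0,0,0.005],[0,-0.015,0,0,0,0.005],[0,-0.0165,0,0,0,0.005],[0,-0.018,0,0,0,0.005],[0,-0.0195,0,0,0,0.005],[0,-0.021,0,0,0,0.005],[0,-0.0225,0,0,0,0.005]]'
python3 look.py 7 wrist
```

```text
time: 8.1
eef_pos: [0.5246, -0.0753, 0.0028]
eef_rot: [0.783, -0.622, 0.001, -0.0]
ft_force: [-1.8, 0.3, -0.3]
grip_width: 0.0857
8.1 [ 0.5246 -0.0753  0.0028] ft [-1.7804  0.2548 -0.2623]
tool x ang -1.3423806955347766 want -1.3307963267948966
tcp in rest [-0.1202 -0.0265]
wrist [[50.0, 225.0], [581.0, 129.0], [603.0, 248.0], [72.0, 345.0]]
col [ 0.5648 -0.0663  0.0202] rest fr [-0.079  -0.0273] 0.82
```

View pics/wrist7.png

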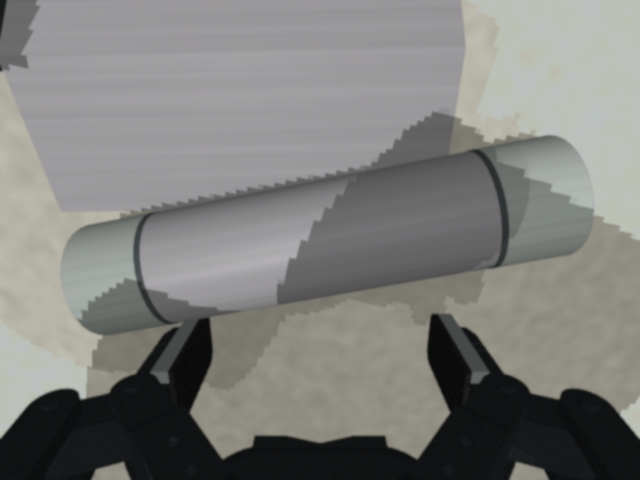

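Tilt is down to 0.18 rad, so I'll continue.

```bash
python3 -m jog '[[0,-0.0015,0,0,0,-0.004],[0,-0.003,0,0,0,-0.006],[0,-0.0045,0,0,0,-0.006],[0,-0.006,0,0,0,-0.006],[0,-0.0075,0,0,0,-0.006],[0,-0.009,0,0,0,-0.006],[0,-0.0105,0,0,0,-0.006],[0,-0.012,0,0,0,-0.006],[0,-0.0135,0,0,0,-0.006],[0,-0.015,0,0,0,-0.006],[0,-0.0165,0,0,0,-0.006],[0,-0.018,0,0,0,-0.006],[0,-0.0195,0,0,0,-0.006],[0,-0.021,0,0,0,-0.006]]'
python3 look.py 8 wrist
```

```text
time: 9.42
eef_pos: [0.545, -0.0705, 0.0028]
eef_rot: [0.785, -0.62, 0.001, -0.0]
ft_force: [-3.8, -0.4, 2.3]
grip_width: 0.0854
9.42 [ 0.545  -0.0705  0.0028] ft [-3.8232 -0.4043  2.2507]
tool x ang -1.3362967991178483 want -1.3307963267948966
tcp in rest [-0.0992 -0.0267]
wrist [[51.0, 208.0], [581.0, 208.0], [581.0, 324.0], [51.0, 324.0]]
```

View pics/wrist8.png

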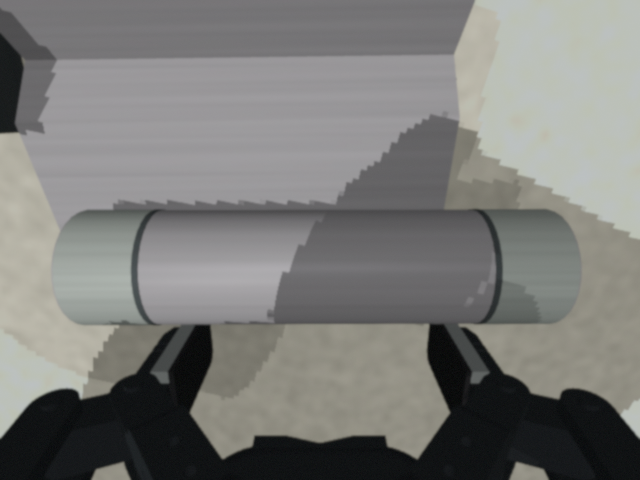

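Aligned now: the column's edges are level at rows 209 and 323, and its left end is about 20 mm short of the stop line. Pushing straight up the ramp.

```bash
python3 -m jog '[[0,-0.002,0,0,0,-0.003],[0,-0.004,0,0,0,-0.003],[0,-0.006,0,0,0,-0.003],[0,-0.008,0,0,0,-0.003],[0,-0.010,0,0,0,-0.003],[0,-0.012,0,0,0,-0.003],[0,-0.014,0,0,0,-0.003],[0,-0.016,0,0,0,-0.003],[0,-0.018,0,0,0,-0.003],[0,-0.020,0,0,0,-0.003],[0,-0.022,0,0,0,-0.003],[0,-0.024,0,0,0,-0.003],[0,-0.026,0,0,0,-0.003],[0,-0.028,0,0,0,-0.003],[0,-0.030,0,0,0,-0.003],[0,-0.032,0,0,0,-0.003],[0,-0.034,0,0,0,-0.003]]'
python3 look.py 9 wrist
```

```text
time: 10.98
eef_pos: [0.5787, -0.0626, 0.003]
eef_rot: [0.786, -0.618, 0.002, -0.001]
ft_force: [-4.4, -2.2, 2.7]
grip_width: 0.0851
10.98 [ 0.5787 -0.0626  0.003 ] ft [-4.3576 -2.1783  2.7465]
tool x ang -1.3332782809862311 want -1.3307963267948966
tcp in rest [-0.0646 -0.027 ]
wrist [[33.0, 214.0], [598.0, 214.0], [598.0, 337.0], [33.0, 337.0]]
col [ 0.6075 -0.0556  0.0271] rest fr [-0.0349 -0.0271] 0.95
```

View pics/wrist9.png

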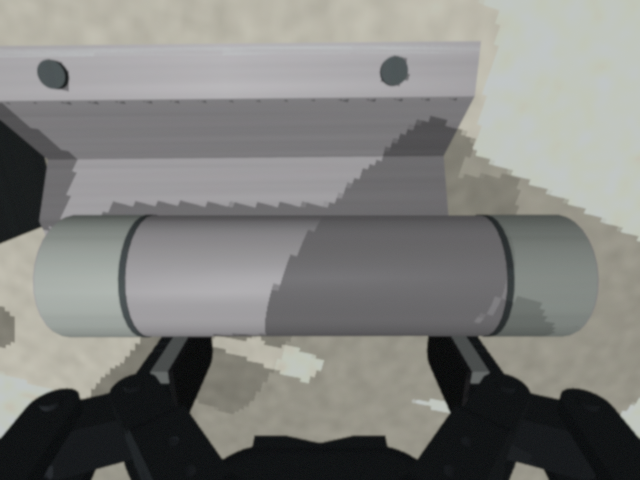

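```bash
python3 -m jog '[[0,-0.0015,0,0,0,0],[0,-0.003,0,0,0,0],[0,-0.0045,0,0,0,0],[0,-0.006,0,0,0,0],[0,-0.0075,0,0,0,0],[0,-0.009,0,0,0,0],[0,-0.0105,0,0,0,0],[0,-0.012,0,0,0,0],[0,-0.0135,0,0,0,0],[0,-0.015,0,0,0,0],[0,-0.0165,0,0,0,0],[0,-0.018,0,0,0,0],[0,-0.018,0,0,0,0],[0,-0.018,0,0,0,0],[0,-0.018,0,0,0,0],[0,-0.018,0,0,0,0]]'
python3 look.py 10 wrist side
```

```text
time: 12.47
eef_pos: [0.5965, -0.0584, 0.003]
eef_rot: [0.786, -0.618, 0.002, -0.001]
ft_force: [0.5, -1.0, 0.1]
grip_width: 0.0853
12.47 [ 0.5965 -0.0584  0.003 ] ft [ 0.5354 -1.0267  0.1412]
tool x ang -1.3331995292140228 want -1.3307963267948966
tcp in rest [-0.0463 -0.0272]
wrist [[29.0, 176.0], [598.0, 170.0], [600.0, 293.0], [31.0, 300.0]]
col [ 0.6394 -0.0497  0.0216] rest fr [-0.0025 -0.0289] 0.76
side [[363.0, 278.0], [379.0, 262.0], [399.0, 282.0], [383.0, 298.0]]
col [ 0.6394 -0.0447  0.027 ] rest fr [-0.0014 -0.0241] 0.77
```

View pics/wrist10.png

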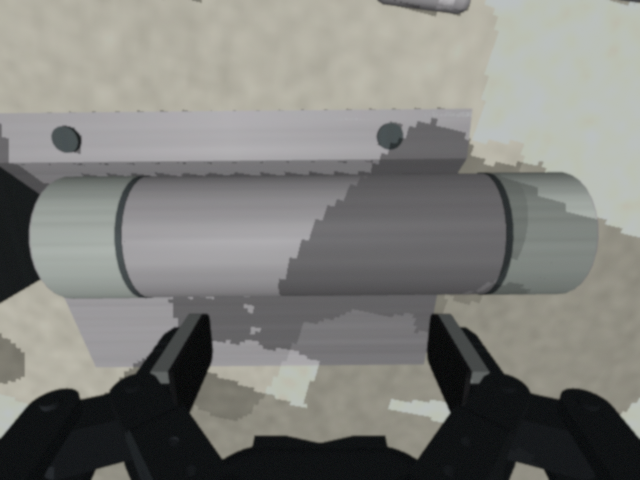

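View pics/side10.png

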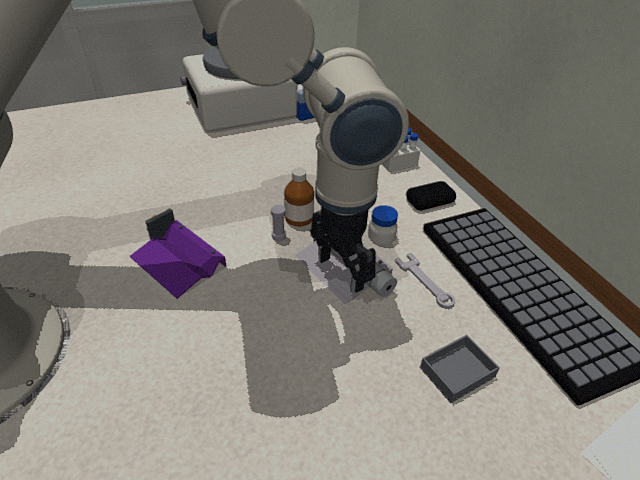

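The column is in the V (band edges level, rows 175–295), with its centre at about y = −27 mm. I'll back off, rise, shut the fingers and go round to the free end.

```bash
python3 -m jog '[[0,0.02,0,0,0,0],[0,0.02,-0.03,0,0,0],[0,0.02,-0.07,0,0,0],[0.03,0,-0.1,0,0,0],[0.065,-0.02,-0.1,0,0,0],[0.1,-0.042,-0.1,0,0,0],[0.125,-0.042,-0.1,0,0,0],[0.125,-0.042,-0.1,0,0,0],[0.125,-0.042,-0.1,0,0,0],[0.125,-0.042,-0.1,0,0,0]]' && python3 -m jog '[[0,0,0,0,0,0],[0,0,0,0,0,0],[0,0,0,0,0,0],[0,0,0,0,0,0],[0,0,0,0,0,0],[0,0,0,0,0,0],[0,0,0,0,0,0],[0,0,0,0,0,0]]' 0 20
python3 look.py 11 wrist side top
```

```text
time: 13.6
eef_pos: [0.6657, -0.1695, 0.1031]
eef_rot: [0.786, -0.618, 0.001, -0.001]
ft_force: [0.2, 0.3, 0.6]
grip_width: 0.0853
time: 14.27
eef_pos: [0.6657, -0.1694, 0.1031]
eef_rot: [0.786, -0.618, 0.001, -0.001]
ft_force: [-0.3, -0.1, 0.1]
grip_width: -0.0001
14.27 [ 0.6657 -0.1694  0.1031] ft [-0.2835 -0.0594  0.1029]
tool x ang -1.333567624103521 want -1.3307963267948966
tcp in rest [-0.0055 -0.1515]
wrist [[-0.0, 217.0], [250.0, 216.0], [250.0, 282.0], [0.0, 284.0]]
col [ 0.6402 -0.0468  0.0263] rest fr [-0.0011 -0.0263] 0.88
col [ 0.638  -0.0449  0.0243] rest fr [-0.0028 -0.0239] 0.73
top [[300.0, 199.0], [381.0, 180.0], [387.0, 203.0], [305.0, 222.0]]
col [ 0.6366 -0.0451  0.0266] rest fr [-0.0042 -0.0238] 0.57
```

View pics/wrist11.png

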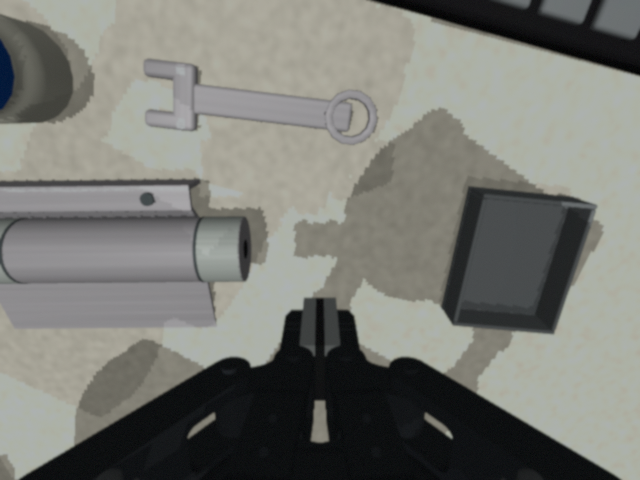

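View pics/side11.png

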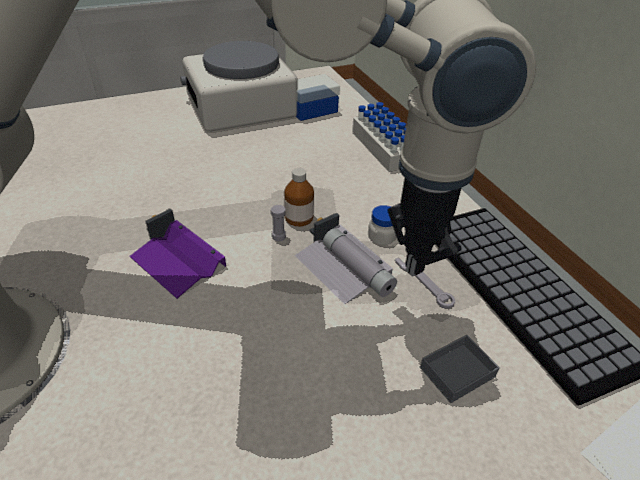

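The free end is at (248,248), with the tray well off to the right (442+) and the spanner clear above. I'll descend so the tip is at about 20 mm and approach the end.

```bash
python3 -m jog '[[0,0,0.03,0,0,0],[0,0,0.06,0,0,0],[0,0,0.08,0,0,0],[0,0,0.083,0,0,0],[-0.007,0,0.083,0,0,0],[-0.014,0,0.083,0,0,0],[-0.019,0,0.083,0,0,0],[-0.022,0,0.083,0,0,0],[-0.024,0,0.083,0,0,0],[-0.026,0,0.083,0,0,0],[-0.028,0,0.083,0,0,0],[-0.03,0,0.083,0,0,0],[-0.032,0,0.083,0,0,0],[-0.034,0,0.083,0,0,0]]'
python3 look.py 12 wrist side
```

```text
time: 15.88
eef_pos: [0.6581, -0.1367, 0.0201]
eef_rot: [0.786, -0.618, 0.002, -0.001]
ft_force: [0.5, -2.7, -1.4]
grip_width: 0.0
15.88 [ 0.6581 -0.1367  0.0201] ft [ 0.5047 -2.6865 -1.3872]
tool x ang -1.3336211262757038 want -1.3307963267948966
tcp in rest [-0.0051 -0.1179]
wrist [[-1.0, 271.0], [289.0, 267.0], [290.0, 368.0], [0.0, 371.0]]
col [ 0.6381 -0.0477  0.0265] rest fr [-0.0033 -0.0267] 0.97
side [[319.0, 240.0], [334.0, 223.0], [396.0, 280.0], [381.0, 297.0]]
col [ 0.6361 -0.0434  0.0263] rest fr [-0.0043 -0.022 ] 0.71
```

View pics/wrist12.png

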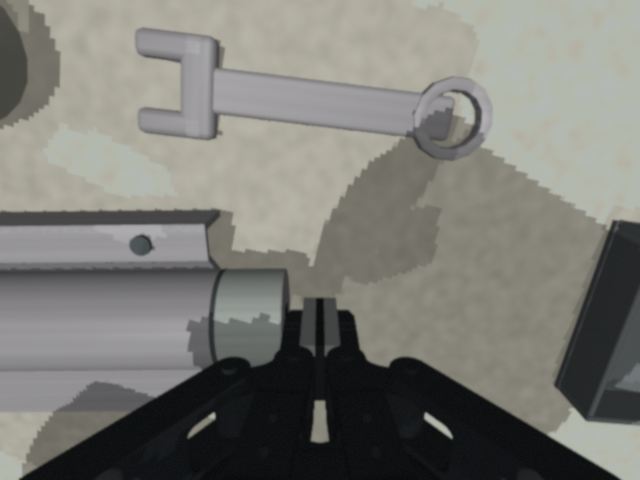

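View pics/side12.png

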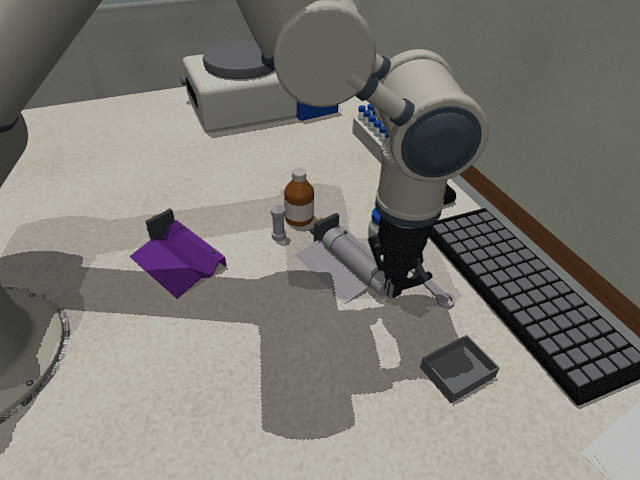

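Contact is made (−2.7 N, column end at column 289 against the finger). Sliding it along the V.

```bash
python3 -m jog '[[-0.0015,0,0,0,0,0],[-0.003,0,0,0,0,0],[-0.0045,0,0,0,0,0],[-0.006,0,0,0,0,0],[-0.0075,0,0,0,0,0],[-0.009,0,0,0,0,0],[-0.0105,0,0,0,0,0],[-0.012,0,0,0,0,0],[-0.0135,0,0,0,0,0],[-0.015,0,0,0,0,0]]'
python3 look.py 13 side wrist
```

```text
time: 17.02
eef_pos: [0.6544, -0.1218, 0.02]
eef_rot: [0.786, -0.618, 0.001, -0.001]
ft_force: [0.1, -5.3, 1.3]
grip_width: -0.0001
17.02 [ 0.6544 -0.1218  0.02  ] ft [ 0.1252 -5.3186  1.256 ]
tool x ang -1.3336114791346874 want -1.3307963267948966
tcp in rest [-0.0051 -0.1025]
side [[314.0, 236.0], [329.0, 219.0], [391.0, 276.0], [376.0, 292.0]]
col [ 0.6334 -0.0295  0.0267] rest fr [-0.0036 -0.0079] 0.83
col [ 0.6337 -0.0324  0.0259] rest fr [-0.004  -0.0108] 0.94
```

```bash
python3 - <<'E'
import cv2
i=cv2.imread("pics/side13.png")[190:320,280:440];cv2.imwrite("pics/side13c.png",cv2.resize(i,None,fx=4.5,fy=4.5,interpolation=2))
E
```

```text
(no output)
```

View pics/side13c.png

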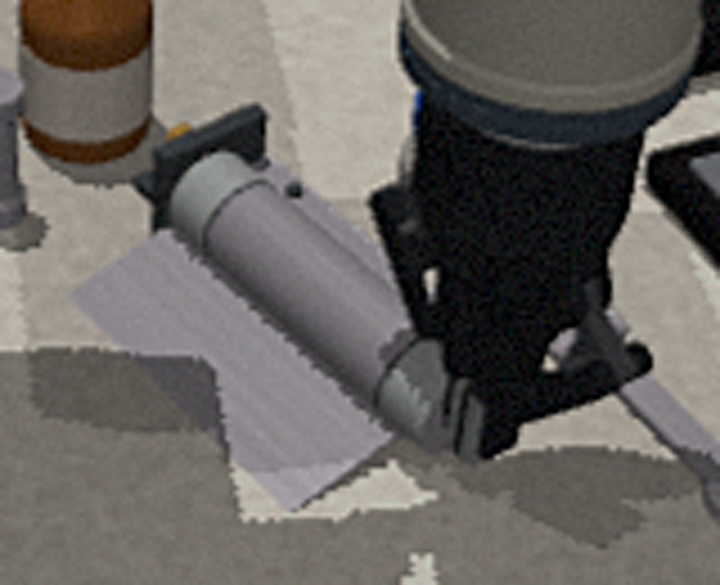

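```bash
python3 -m jog '[[-0.001,0,0,0,0,0],[-0.002,0,0,0,0,0],[-0.003,0,0,0,0,0]]'; python3 -m jog '[[-0.001,0,0,0,0,0]]'
```

```text
time: 17.57
eef_pos: [0.6536, -0.1188, 0.0199]
eef_rot: [0.786, -0.619, 0.001, -0.001]
ft_force: [1.5, -3.9, 0.4]
grip_width: 0.0001
time: 17.65
eef_pos: [0.6534, -0.1178, 0.0199]
eef_rot: [0.786, -0.619, 0.001, -0.001]
ft_force: [0.8, -3.7, 0.9]
grip_width: 0.0
```

```bash
for i in 1; do python3 -m jog '[[-0.001,0,0,0,0,0]]'; python3 -m jog '[[-0.001,0,0,0,0,0]]'; done
```

```text
time: 17.73
eef_pos: [0.6533, -0.1171, 0.0199]
eef_rot: [0.786, -0.618, 0.002, -0.001]
ft_force: [0.5, -14.6, -0.4]
grip_width: 0.0003
time: 17.82
eef_pos: [0.6534, -0.1171, 0.02]
eef_rot: [0.786, -0.618, 0.002, -0.0]
ft_force: [1.2, -17.2, -0.9]
grip_width: 0.0002
```

The force jumped from 4 to 17 N and the tool stopped advancing, so the column is against the stop. I'll back off gently and check.

```bash
python3 -m jog '[[0.002,0,0,0,0,0],[0.006,0,0,0,0,0],[0.014,0,0,0,0,0],[0.025,0,0,0,0,0],[0.03,0,-0.02,0,0,0],[0.03,0,-0.06,0,0,0],[0.03,0,-0.1,0,0,0],[0.03,0,-0.1,0,0,0],[0.03,0,-0.1,0,0,0],[0.06,0.06,-0.12,0,0,0],[0.09,0.1,-0.12,0,0,0],[0.11,0.12,-0.12,0,0,0],[0.11,0.12,-0.12,0,0,0],[0.11,0.12,-0.12,0,0,0]]'
python3 look.py 14 side top
python3 - <<'E'
from h import *
for n in("top","side"):
  p=get_image(n)
  for q in "guard reagent jar spanner vialtray".split():
    print(n,q,[np.round(d["at"],3).tolist() for d in pinpoint(p,q)][:1])
i=cv2.imread("pics/side14.png")[190:320,280:440];a=cv2.resize(i,(640,520),interpolation=2)
cv2.imwrite("pics/s14.png",a)
i=cv2.imread("pics/top14.png")[165:265,220:400];cv2.imwrite("pics/t14.png",cv2.resize(i,None,fx=4.2,fy=4.2,interpolation=2))
E
```

```text
time: 18.98
eef_pos: [0.559, -0.2556, 0.1394]
eef_rot: [0.785, -0.62, 0.002, 0.0]
ft_force: [0.2, -0.0, -0.9]
grip_width: 0.0004
18.98 [ 0.559  -0.2556  0.1394] ft [ 0.2335 -0.0278 -0.8881]
tool x ang -1.3370584781843113 want -1.3307963267948966
tcp in rest [-0.1295 -0.2098]
side [[312.0, 235.0], [326.0, 219.0], [372.0, 259.0], [357.0, 275.0]]
top [[280.0, 205.0], [370.0, 183.0], [376.0, 206.0], [286.0, 227.0]]
col [ 0.6334 -0.0249  0.027 ] rest fr [-0.0025 -0.0034] 0.96
top guard [[0.592, 0.138, -0.002]]
top reagent [[0.593, 0.14, -0.002]]
top jar [[0.727, 0.027, 0.003]]
top spanner [[0.746, -0.115, 0.003]]
top vialtray [[0.688, -0.296, -0.001]]
side guard [[0.535, 0.095, 0.004]]
side reagent [[0.596, 0.138, 0.005]]
side jar []
side spanner [[0.741, -0.116, 0.001]]
side vialtray [[0.691, -0.297, -0.008]]
```

View pics/s14.png

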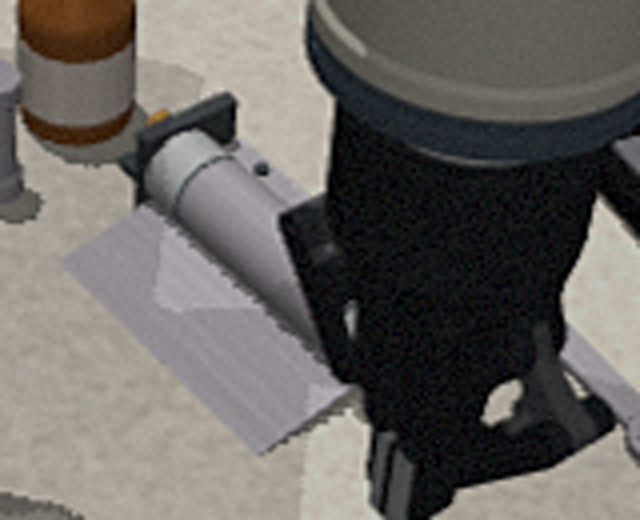

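View pics/t14.png

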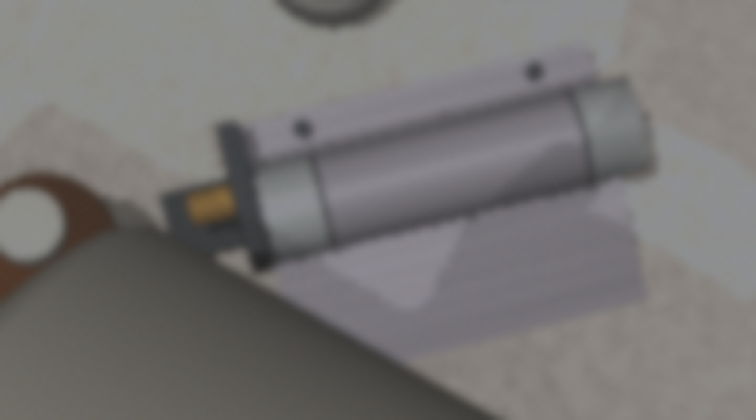

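The column's end is flush against the stop in both views, and the column is aligned in the V. The robot is clear and the other things are where they were, so I'm handing in.

```bash
python3 -m jog '[[0,0,0,0,0,0],[0,0,0,0,0,0]]' && python3 look.py 15 top && python3 -c "
from workcell import *
print(hand_in())"
```

```text
time: 20.05
eef_pos: [0.5621, -0.252, 0.1401]
eef_rot: [0.786, -0.618, 0.002, -0.0]
ft_force: [0.5, -1.0, -0.4]
grip_width: -0.0
20.05 [ 0.5621 -0.252   0.1401] ft [ 0.5356 -0.9983 -0.4201]
tool x ang -1.3335163512245856 want -1.3307963267948966
tcp in rest [-0.1257 -0.207 ]
top [[280.0, 205.0], [371.0, 183.0], [376.0, 205.0], [286.0, 227.0]]
col [ 0.6351 -0.0255  0.0277] rest fr [-0.001  -0.0044] 0.96
the job is handed in; nothing more can be done
None
```

The column is in the V of the grey rest with its end against the end stop, and I handed the job in at about 20 s. The hand-in reports no verdict.

**What I did:** I rolled the column with the two open fingers behind its side. It first rolled ahead without turning, so I recentred and pushed its lagging end until it lined up. Then I pushed it up the ramp and over the lip. With the fingers shut, I slid it along the V from its free end until the force rose from about 4 N to 17 N and it stopped moving. That was the highest wrist force I saw, against the 40 N limit. I then backed clear.

**Last checks:**
- **Column position:** two top-view readings gave x of −1.0 and −2.5 mm, y of −4.4 and −3.4 mm, and a height of 27 to 28 mm. The seat is at −4.5, −5 and 25.7 mm. All of these are inside the limits, but x is near its edge of −0.5 mm and the height near its 28.5 mm. The network and my own fit of the rest's pose are each only good to a few mm.
- **Fit against the stop:** both pictures show the column flush with the stop and lying along the V. Its outline in the top view did not change between two pictures a second apart.
- **Other things:** the bottle, spanner and tray read within about 6 mm of where they started in both views.
- **Checks that failed:**
  - The top view mistook the bottle for the guard because the arm hid it. The side view put the guard in its place.
  - The side view did not report the jar. The top view put it in its place.
  - In the last side picture, the network did not find the column's centre.

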